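# Ring and point out the next mandrel

## Task

The glassblower has both hands at the torch and needs to be shown the next shaping tool. Press the call button and let it come up again, then point at the smaller of the two stepped graphite mandrels: with the gripper pointing straight down, bring the fingertips two to three centimetres above the middle of its top, stay there for a good two seconds, and finish still pointing at it. Do not touch, move or pick up any of the mandrels, and leave everything else on the bench where it stands.

Things in the scene. Friction and masses are not known exactly. Their poses are not given: they have to be found in the camera images.
- call (a joint): travel of the call button: 0 m up, 0.006 m fully down; a spring brings it up again. It counts as pressed from 0.004 m. The spring needs about 4 N for the full travel
- call_top (a point): centre of the top face of the call button's round pale plastic cap (36 mm across, pressed straight down), which stands in a dark 52 mm collar on an aluminium box, 90 x 90 x 40 mm, fixed to the bench; the top face is 62 mm above the bench while up
- step_small_top (a point): centre of the top face of the smaller stepped mandrel, THE ONE TO POINT AT: a grey graphite turning standing upright, three cylindrical steps of 44, 28 and 14 mm diameter (each about 20 mm tall), 62 mm tall in all, axis z up. It stands loose on a flat wooden pad, 260 x 300 x 10 mm, among the other mandrels (which stand at least 110 mm from it, axis to axis, in any order)
- step_small: the same smaller stepped mandrel, origin at the centre of its underside
- step_big: the larger stepped mandrel: grey graphite, three steps of 52, 38 and 24 mm diameter, 95 mm tall, loose on the pad; origin at the centre of its underside. Not to be touched
- cone: plain tapered graphite mandrel: 36 mm diameter at the foot narrowing to 12 mm, 62 mm tall, loose on the pad; origin at the centre of its underside. Not to be touched
- ball: ball-headed graphite mandrel: foot disc 44 mm across, thin stem, 32 mm ball on top, 80 mm tall, loose on the pad; origin at the centre of its underside. Not to be touched
- cork: cork stopper, 28 mm across, 26 mm tall, loose on the pad; origin under its centre
- ferrule: brass ring, 30 mm across, 14 mm tall, loose on the pad; origin under its centre
- jar: small closed amber jar, 48 mm across, 60 mm tall, about 110 mm to the right (-y) of the call button; origin under its centre
- spatula: spatula lying on the bench, about 200 mm long; origin on its underside, mid-length
- beaker: open glass beaker, 70 mm across, 85 mm tall; origin under its centre
- paddle: graphite paddle with a wooden handle lying on the bench, 210 mm long; origin on its underside, near the blade
Things that resemble listed ones, but are neither listed nor needed, are in the scene too. Leave any green or pink look-alike of the step_small alone. Leave any blue look-alike of the part that bears call alone.

How it is judged:
By the outcome, as a careful person would: the job done as asked, in the order asked, and still so for the second after the job is handed in, with the robot touching nothing.
It also fails if it takes over 38 s, if anything falls off the work surface, if the arm or the gripper's body presses on something with over 40 N, if the wrist force passes 120 N, or if a joint passes its speed limit or range.

## Robot

A 7-joint arm with a two-finger parallel gripper is mounted at the origin on the work surface. World frame = base frame: x ahead of the robot, y to its left, z up, the work surface at z = 0. Lengths are in m, angles in rad, forces in N, time in s.
With the tool pointing down it reaches from about 0.35 to 0.9 m from the base axis. Payload 19.9 kg.
Tool frame: the origin (TCP) lies midway between the tips of the shut fingers; the grasp point (between the pads) lies 19 mm behind it; z points along the fingers, y is the line along which they close (so a half turn about z gives the same grasp; the last joint's range is limited). The gripper opens to 94 mm and grips with 3 to 60 N. Pads are 16 mm wide; open, the fingers measure 119 mm over their backs; the gripper's body (75 mm by 177 mm) begins 78 mm behind the grasp point.
Start: joints at [-1.317, 0.417, -0.01, 1.614, 0.005, 1.111, -0.053], TCP at [0.182, 0.598, 0.205] pointing down, gripper open.
Joint ranges: [-2.81, 2.81], [-0.39, 2.02], [-1.27, 1.25], [0.06, 2.57], [-1.19, 4.33], [0.19, 2], [-2.82, 2.82]. Speed limits (rad/s): [1.89, 1.89, 2.39, 2.39, 3.01, 3.01, 3.01].

## Interface

Orientations are given as a rotation vector (axis times angle).
In Python, from cell import arm gives the robot as it stands.
- The arm moves only by the tool play_rows, never from a script. Its argument "commands" is a list that holds one entry, the list of rows, each a list of 7 numbers: the turn, a rotation vector about the tool's x, y, z in rad, then the shift along the tool's x, y, z in m, then the gripper's target within -1 to 1 (fully open at 1, half-way at 0, shut at -1). A call has 1 to 5 rows; each row shifts and turns the commanded pose from where the row before left it, along the tool's axes as they then stand; what a row does not reach is not made up. A row lasts 1/8 s, in which the tool goes at most 62.5 mm and 10.7 degrees, less where a joint would pass 70% of its speed; a pose out of reach is approached as far as the arm can. A call is refused whole if a number of a shift passes 0.0625 or a number of a turn 0.188, either way. A call with a gripper value outside its range is refused whole. The fingers move at their own pace and stop on an object; the grip force is fixed at half the most. Time passes only in rows, so rows that do not move let the fingers close. It gives the time, the measured TCP pose, the force, the opening and the grip force at its end, in the units of the state.
- arm.observe(): the state, without advancing time (a new reading comes with each control period).
- arm.capture(name): name is "side" or "top"; returns (picture, depth): 384x512x3 uint8, blue, green, red; 384x512 float32, m along the optical axis (not along the pixel's ray), 0 where there is no reading.
- arm.get_calibration(name): a dict with "camera_matrix" (3x3 intrinsics, pixels), "k1" (the pictures are not rectified: a ray, as slopes to the right and down, at radius r is drawn at 1 + k1 r^2 times it, then the intrinsics apply), "xyz" and "orientation" of the camera in the world. Camera axes: x right, y down, z forward; pixel columns grow to the right and rows downward; lengths in m; the calibration is good to about 2 mm. A picture is of the moment at which its call begins. get_calibration takes no time and is no camera call.
- arm.sign_off(): hands the job in; it is judged then, once.
The state is a dict: "time": time; "joint_positions": joint angles; "joint_velocities": joint speeds; "effort": joint torques, N m; "position": TCP position; "orientation": TCP orientation; "wrist_force": force on the tool from outside, world axes, zero at the start; "moment": the same for the moment, N m; "gripper_width": finger opening in m; "finger_force": force on a finger pad.
Only numpy, scipy, OpenCV 4.12 (cv2) and the standard library are available. Lean on these libraries where they do the work, as an engineer would, in place of code of your own. Each camera call takes 0.05 s, during which the arm holds its last target. There are 200 camera calls.

## Working session

There is one attempt and no reset: what is moved stays moved. The work goes in short steps, Python scripts to look and compute and a tool call to move; the robot and the scene stay as the last step left them, time stands still between calls to the robot, and variables do not carry over. Pictures are saved under pics/ and viewed, at most 10 in all, crops included, and the job is handed in when it is done.

Besides the shell and the picture viewer there is one more tool, called after "Request:" in YAML: its name, and indented under it one key for each argument. play_rows: Moves the arm, as the interface text tells. Its arguments: {"type":"object","properties":{"commands":{"type":"array"}},"required":["commands"]}

```bash
mkdir -p pics
cat > h.py <<'E'
import numpy as np, cv2
from scipy.spatial.transform import Rotation as R
from cell import arm
def pt(name,u,v,z):
    "pixel -> world point (z along optical axis)"
    c=arm.get_calibration(name);K=np.array(c["camera_matrix"],float)
    k=c["k1"]
    p=cv2.undistortPoints(np.array([[[u,v]]],float),K,np.array([k,0,0,0,0.]))[0,0]
    o=np.array(c["orientation"])
    return R.from_rotvec(o).apply(np.array([p[0],p[1],1])*z)+np.array(c["xyz"]),
def onz(name,u,v,h):
    a=pt(name,u,v,0.)[0];b=pt(name,u,v,1.)[0]
    return a+(b-a)*(h-a[2])/(b[2]-a[2])
E
python3 - <<'E'
from h import *
for n in("side","top"):
    p,d=arm.capture(n);cv2.imwrite(f"pics/{n}0.png",p);np.save(f"{n}0.npy",d);print(arm.get_calibration(n))
s=arm.observe();print(s["position"],s["orientation"],s["time"],s["wrist_force"])
E
```

```text
{'camera_matrix': array([[500.06342453,   0.        , 255.58338491],
       [  0.        , 500.06342453, 199.4403459 ],
       [  0.        ,   0.        ,   1.        ]]), 'k1': -0.08612758040242598, 'xyz': array([ 0.25615049, -0.99792613,  0.87563827]), 'orientation': array([-2.25329887,  0.38978883, -0.18846609])}
{'camera_matrix': array([[463.91922579,   0.        , 258.23151463],
       [  0.        , 463.91922579, 195.08342751],
       [  0.        ,   0.        ,   1.        ]]), 'k1': -0.041825178918479, 'xyz': array([ 0.44032092, -0.11549464,  1.45126143]), 'orientation': array([-2.16701411,  2.18097741, -0.11563574])}
[0.18214341 0.5975399  0.20490607] [-4.62994833e-01 -3.10725229e+00  1.67870826e-03] 0.1 [ 0.17802632 -0.08001043  0.15755675]
```

View pics/top0.png

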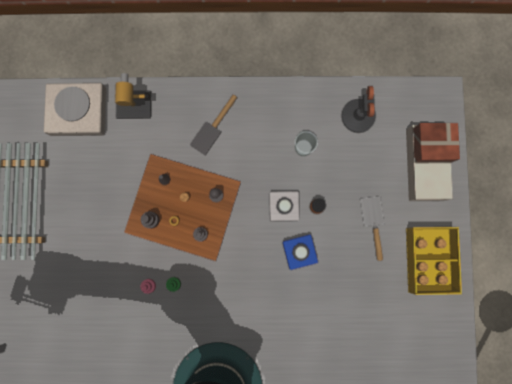

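View pics/side0.png

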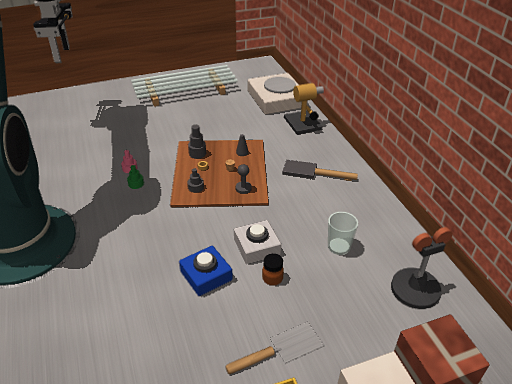

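The top view shows the pad with four mandrels: (165,179), (216,192), (150,218) and (201,233). The aluminium call box is at (285,205), with a blue look-alike box at (301,252). The side view shows big step (197,140), cone (242,145), ball (243,178) and small step (195,180). It also shows the green look-alike at (135,178), the pink one at (128,162), the real button at (257,232) and the blue one at (205,260). I'll check these in a close crop and measure.

Run:
```python
from h import *
t=cv2.imread("pics/top0.png");s=cv2.imread("pics/side0.png")
a=cv2.resize(t[150:260,120:320],None,fx=4,fy=4,interpolation=cv2.INTER_CUBIC)[:, :800]
cv2.imwrite("pics/c1.png",a)
b=cv2.resize(s[115:265,165:285],None,fx=4,fy=4,interpolation=cv2.INTER_CUBIC)
cv2.imwrite("pics/c2.png",b)
d=np.load("top0.npy")
for n,u,v in(("btn",285,205),("small",201,231),("big",149,216),("ball",216,191),("cone",164,178)):
    w=d[v-6:v+7,u-6:u+7];i=np.unravel_index(np.argmin(np.where(w>0,w,9)),w.shape)
    print(n,d[v,u],pt("top",u,v,d[v,u])[0],"highest px",u-6+i[1],v-6+i[0],pt("top",u-6+i[1],v-6+i[0],w[i])[0])
```

```text
btn 1.3991555 [ 0.54834117 -0.2066101   0.0566001 ] highest px 282 209 [ 0.53547469 -0.19670075  0.06873819]
small 1.3965739 [0.47187806 0.04705827 0.04967416] highest px 198 235 [0.45954599 0.05282128 0.07597   ]
big 1.3743534 [0.51658584 0.19887811 0.07529577] highest px 145 220 [0.5031863  0.20257782 0.10914874]
ball 1.370822 [ 0.58870682 -0.00108238  0.08752645] highest px 213 193 [0.58226081 0.00728773 0.09284881]
cone 1.4008169 [0.63216736 0.15865639 0.06049006] highest px 160 176 [0.63617743 0.1677288  0.07576568]
```

View pics/c1.png

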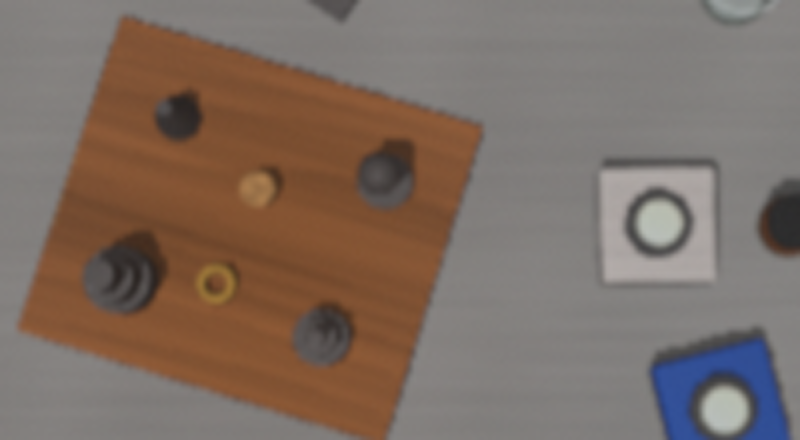

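View pics/c2.png

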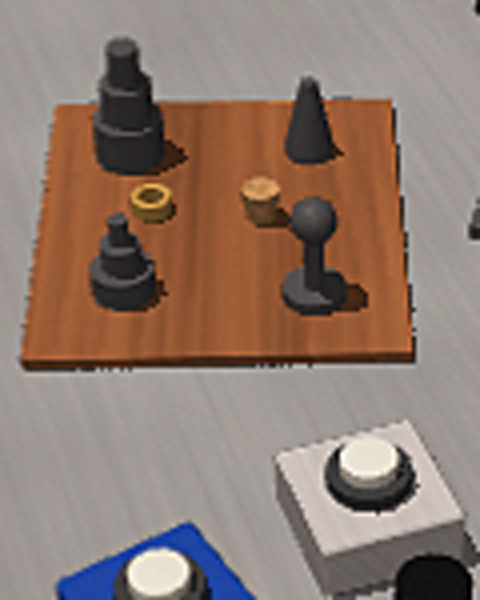

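In the crops, the small stepped mandrel's top is at c1 (319,331) and c2 (118,221). The aluminium button's cap is at c1 (659,222) and c2 (369,457). The big step is clearly taller and at the back left, so the choice is confirmed. Next I'll intersect the views at the known heights.

Run:
```python
from h import *
f=lambda x,o:(x+.5)/4-.5+o
for n,(a,b),(c,d),h in(("btn",(659,222),(369,457),.062),("small",(319,331),(118,221),.072)):
    print(n,onz("top",f(a,120),f(b,150),h),onz("side",f(c,165),f(d,115),h))
s=arm.observe();print(R.from_rotvec(s["orientation"]).as_matrix().round(4))
```

```text
btn [ 0.54755821 -0.20437349  0.062     ] [ 0.54984358 -0.20766578  0.062     ]
small [0.46733638 0.0492693  0.072     ] [0.46583109 0.04928807 0.072     ]
[[-9.566e-01  2.915e-01 -2.000e-04]
 [ 2.915e-01  9.566e-01 -1.100e-03]
 [-1.000e-04 -1.100e-03 -1.000e+00]]
```

Request:
play_rows:
  commands:
    - [[0,0,0,-0.015,-0.017,0,-1],[0,0,0,-0.03,-0.034,0,-1],[0,0,0,-0.03,-0.034,0,-1],[0,0,0,-0.03,-0.034,0,-1],[0,0,0,-0.03,-0.034,0,-1]]

```text
time: 0.72
position: [0.2671, 0.4106, 0.2053]
orientation: [-0.463, -3.107, 0.001]
wrist_force: [-0.6, 0.5, 0.2]
gripper_width: 0.0479
finger_force: 0.0
```

Request:
play_rows:
  commands:
    - [[0,0,0,-0.03,-0.034,0,-1],[0,0,0,-0.03,-0.034,0,-1],[0,0,0,-0.03,-0.034,0,-1],[0,0,0,-0.03,-0.034,0,-1],[0,0,0,-0.03,-0.034,0,-1]]

```text
time: 1.35
position: [0.361, 0.2043, 0.2054]
orientation: [-0.463, -3.107, -0.0]
wrist_force: [0.6, 0.6, -0.3]
gripper_width: 0.0009
finger_force: 0.0
```

Request:
play_rows:
  commands:
    - [[0,0,0,-0.03,-0.034,0,-1],[0,0,0,-0.03,-0.034,0,-1],[0,0,0,-0.03,-0.034,0,-1],[0,0,0,-0.03,-0.034,0,-1],[0,0,0,-0.03,-0.034,0,-1]]

```text
time: 1.98
position: [0.4549, -0.0019, 0.2055]
orientation: [0.463, 3.107, 0.0]
wrist_force: [1.1, 1.3, 0.1]
gripper_width: 0.0005
finger_force: 0.0
```

Request:
play_rows:
  commands:
    - [[0,0,0,-0.03,-0.034,0,-1],[0,0,0,-0.03,-0.034,0,-1],[0,0,0,-0.03,-0.034,0.02,-1],[0,0,0,-0.03,-0.034,0.04,-1],[0,0,0,-0.015,-0.017,0.04,-1]]

```text
time: 2.6
position: [0.5394, -0.1885, 0.1041]
orientation: [0.465, 3.107, -0.001]
wrist_force: [0.4, 1.7, 0.2]
gripper_width: 0.0003
finger_force: 0.0
```

Request:
play_rows:
  commands:
    - [[0,0,0,0,0,0.01,-1],[0,0,0,0,0,0,-1]]

```text
time: 2.85
position: [0.5388, -0.1857, 0.0953]
orientation: [-0.462, -3.106, -0.0]
wrist_force: [0.6, -0.4, 0.5]
gripper_width: 0.0002
finger_force: 0.0
```

Run:
```python
from h import *
s=arm.observe();p=np.array(s["position"]);M=R.from_rotvec(s["orientation"]).as_matrix()
print(s["time"],p,M.T@(np.array([.549,-.206,.062])-p),s["wrist_force"],s["gripper_width"])
b,_=arm.capture("side")
cv2.imwrite("pics/s1.png",cv2.resize(b[120:300,180:340],None,fx=3,fy=3,interpolation=cv2.INTER_CUBIC))
```

```text
2.85 [ 0.53875159 -0.18574039  0.09528964] [-0.01574378 -0.0163918   0.03327348] [ 0.59251027 -0.36878096  0.47478178] 0.0001706655089970681
```

View pics/s1.png

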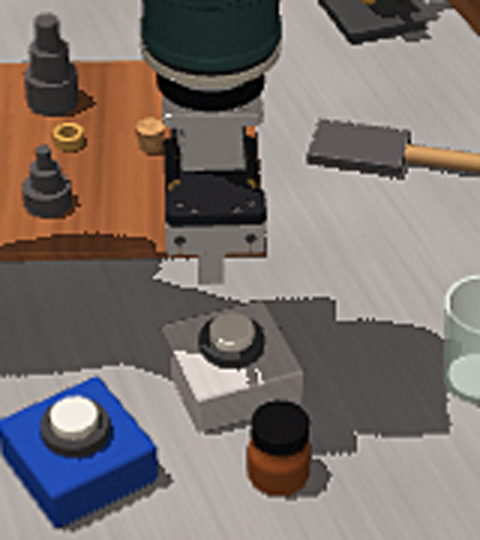

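The shut fingertips are at (211,282) in the crop, still about 2 cm to the left of the cap at (233,332), which agrees with the numbers. I'll correct sideways, then press gently.

Request:
play_rows:
  commands:
    - [[0,0,0,-0.008,-0.008,0,-1],[0,0,0,-0.008,-0.008,0.01,-1],[0,0,0,0,0,0.013,-1],[0,0,0,0,0,0.005,-1],[0,0,0,0,0,0,-1]]

```text
time: 3.52
position: [0.5493, -0.206, 0.0669]
orientation: [-0.463, -3.106, -0.0]
wrist_force: [-0.1, -0.3, 0.7]
gripper_width: 0.0006
finger_force: 0.0
```

Request:
play_rows:
  commands:
    - [[0,0,0,0,0,0.005,-1],[0,0,0,0,0,0.003,-1],[0,0,0,0,0,0,-1]]

```text
time: 3.9
position: [0.55, -0.2062, 0.0595]
orientation: [0.463, 3.107, -0.0]
wrist_force: [0.3, 0.2, 2.0]
gripper_width: 0.0003
finger_force: 1.2
```

Request:
play_rows:
  commands:
    - [[0,0,0,0,0,0.002,-1],[0,0,0,0,0,0.0015,-1],[0,0,0,0,0,0,-1]]

```text
time: 4.28
position: [0.55, -0.2062, 0.0563]
orientation: [0.463, 3.107, 0.0]
wrist_force: [-0.7, 2.1, 7.1]
gripper_width: 0.0002
finger_force: 3.5
```

7 N is more than the 4 N full-travel force, so the button is fully down. Now I'll release it and let it come up.

Request:
play_rows:
  commands:
    - [[0,0,0,0,0,-0.006,-1],[0,0,0,0,0,-0.015,-1],[0,0,0,0,0,-0.03,-1],[0,0,0,0,0,-0.04,-1],[0,0,0,0,0,-0.013,-1]]

```text
time: 4.9
position: [0.5504, -0.2068, 0.1628]
orientation: [0.463, 3.104, -0.0]
wrist_force: [-0.6, -0.6, -0.4]
gripper_width: 0.0003
finger_force: 0.0
```

Request:
play_rows:
  commands:
    - [[0,0,0,0.015,0.022,0,-1],[0,0,0,0.03,0.043,0,-1],[0,0,0,0.03,0.043,0,-1],[0,0,0,0.03,0.043,0,-1],[0,0,0,0.025,0.035,0,-1]]

```text
time: 5.52
position: [0.4785, 0.0114, 0.16]
orientation: [-0.461, -3.107, -0.0]
wrist_force: [-0.2, 0.0, 0.5]
gripper_width: 0.0007
finger_force: 0.0
```

Request:
play_rows:
  commands:
    - [[0,0,0,0.015,0.02,0,-1],[0,0,0,0.008,0.012,0,-1],[0,0,0,0,0,0,-1],[0,0,0,0,0,0,-1]]

```text
time: 6.02
position: [0.4672, 0.0458, 0.16]
orientation: [0.465, 3.107, -0.001]
wrist_force: [0.6, 0.5, -0.2]
gripper_width: 0.0005
finger_force: 0.0
```

Run:
```python
from h import *
s=arm.observe();p=np.array(s["position"]);M=R.from_rotvec(s["orientation"]).as_matrix()
print(s["time"],p,M.T@(np.array([.4665,.0493,.097])-p),s["wrist_force"],s["gripper_width"])
b,_=arm.capture("side")
cv2.imwrite("pics/s2.png",cv2.resize(b[90:270,140:340],None,fx=3,fy=3,interpolation=cv2.INTER_CUBIC))
```

```text
6.025 [0.46722274 0.0458287  0.15997717] [0.00171896 0.00313454 0.06297552] [ 0.61667473  0.5493831  -0.1929633 ] 0.0004826015900511942
```

View pics/s2.png

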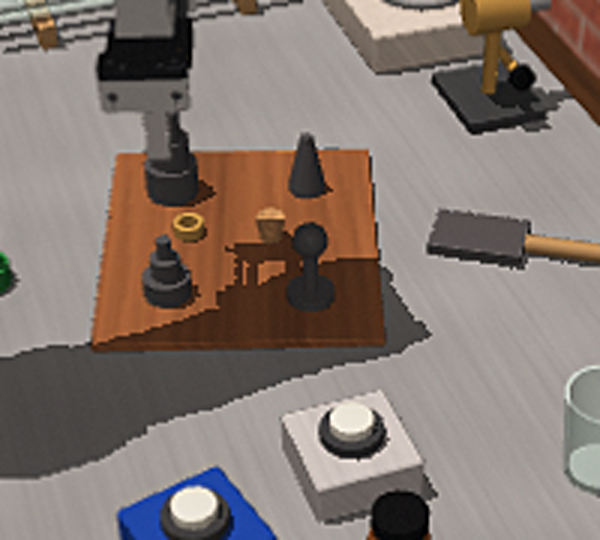

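The fingertips at (160,158) are directly above the small mandrel's top at (164,241). The button is up, and the mandrels stand where they were. Now I'll lower to 25 mm above the top.

Request:
play_rows:
  commands:
    - [[0,0,0,0.002,0.003,0.02,-1],[0,0,0,0,0,0.022,-1],[0,0,0,0,0,0.015,-1],[0,0,0,0,0,0.006,-1],[0,0,0,0,0,0,-1]]

```text
time: 6.7
position: [0.466, 0.05, 0.097]
orientation: [-0.464, -3.107, 0.001]
wrist_force: [0.4, 1.0, -0.4]
gripper_width: 0.0006
finger_force: 0.0
```

Run:
```python
from h import *
s=arm.observe();p=np.array(s["position"]);M=R.from_rotvec(s["orientation"]).as_matrix()
print(s["time"],p,M.T@(np.array([.4665,.0493,.097])-p),M[:,2])
b,_=arm.capture("side")
cv2.imwrite("pics/s3.png",cv2.resize(b[125:205,160:260],None,fx=6,fy=6,interpolation=cv2.INTER_CUBIC))
```

```text
6.7 [0.46599053 0.0500363  0.09699412] [-7.02239331e-04 -5.55479645e-04 -5.78077434e-06] [-2.46893158e-04 -3.11021369e-04 -9.99999921e-01]
```

View pics/s3.png

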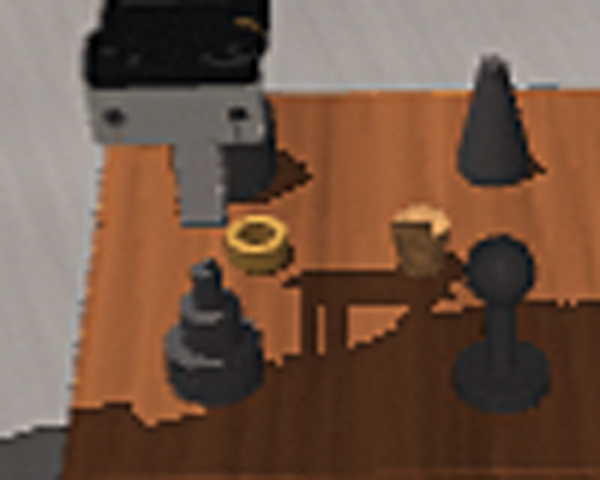

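The fingertips at (204,222) are centred over the mandrel's top at (206,268), with a clear gap. I'll hold there for about 3 s.

Request:
play_rows:
  commands:
    - [[0,0,0,0,0,0,-1],[0,0,0,0,0,0,-1],[0,0,0,0,0,0,-1],[0,0,0,0,0,0,-1],[0,0,0,0,0,0,-1]]

```text
time: 7.38
position: [0.4659, 0.0504, 0.097]
orientation: [0.463, 3.107, -0.0]
wrist_force: [0.3, 0.0, -0.6]
gripper_width: 0.0003
finger_force: 0.0
```

Request:
play_rows:
  commands:
    - [[0,0,0,0,0,0,-1],[0,0,0,0,0,0,-1],[0,0,0,0,0,0,-1],[0,0,0,0,0,0,-1],[0,0,0,0,0,0,-1]]

```text
time: 8.0
position: [0.4659, 0.0503, 0.097]
orientation: [0.463, 3.107, -0.0]
wrist_force: [0.0, 0.4, -0.1]
gripper_width: 0.0004
finger_force: 0.0
```

Request:
play_rows:
  commands:
    - [[0,0,0,0,0,0,-1],[0,0,0,0,0,0,-1],[0,0,0,0,0,0,-1],[0,0,0,0,0,0,-1],[0,0,0,0,0,0,-1]]

```text
time: 8.62
position: [0.4659, 0.0503, 0.097]
orientation: [-0.463, -3.107, 0.0]
wrist_force: [-0.1, 0.5, -0.2]
gripper_width: 0.0003
finger_force: 0.0
```

Request:
play_rows:
  commands:
    - [[0,0,0,0,0,0,-1],[0,0,0,0,0,0,-1],[0,0,0,0,0,0,-1],[0,0,0,0,0,0,-1],[0,0,0,0,0,0,-1]]

```text
time: 9.25
position: [0.4659, 0.0503, 0.097]
orientation: [0.463, 3.107, -0.0]
wrist_force: [0.1, 0.1, 1.0]
gripper_width: 0.0006
finger_force: 0.0
```

Request:
play_rows:
  commands:
    - [[0,0,0,0,0,0,-1],[0,0,0,0,0,0,-1],[0,0,0,0,0,0,-1],[0,0,0,0,0,0,-1],[0,0,0,0,0,0,-1]]

```text
time: 9.88
position: [0.4659, 0.0503, 0.097]
orientation: [0.463, 3.107, -0.0]
wrist_force: [0.1, 0.9, -1.5]
gripper_width: 0.0003
finger_force: 0.0
```

```bash
python3 -c "
from cell import arm
s=arm.observe();print(s['time'],s['position']);print(arm.sign_off())"
```

```text
9.875 [0.46590701 0.05034169 0.0969757 ]
the job is handed in; nothing more can be done
None
```

I pressed the call button fully and let it come back up, then held the fingertips about 25 mm above the middle of the smaller stepped mandrel for about 3 s; the job was handed in at 9.9 s, still pointing at it, with only the button touched.

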